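# Check the sprung nose of the blue objective with the stop gauge

## Robot

A 6-joint arm with a two-finger parallel gripper is mounted at the origin on the work surface. World frame = base frame: x ahead of the robot, y to its left, z up, the work surface at z = 0. Lengths are in mm, angles in rad, forces in N, time in s.
With the tool pointing down it reaches from about 300 to 775 mm from the base axis. Payload 14.6 kg.
Tool frame: the origin (TCP) lies between the finger pads; the fingertips stand manip.tip_reach ahead of it and the grasp point (between the pads) lies 5 mm behind it (manip.tip_reach is the distance from the TCP to the fingertips, in mm); z points along the fingers, y is the line along which they close (so a half turn about z gives the same grasp; the last joint's range is limited). The gripper opens to 94 mm and grips with 3 to 60 N. Pads are 16 mm wide; open, the fingers measure 119 mm over their backs; the gripper's body (75 mm by 177 mm) begins 78 mm behind the grasp point.
Start: joints at [1.108, 0.3, 1.521, -0, 1.321, -0.067], TCP at [212.047, 507.47, 219.446] pointing down, gripper open.
Joint ranges: [-3.03, 3.03], [-0.79, 2.21], [0.23, 2.52], [-1.04, 4.18], [0, 3.07], [-2.55, 2.55]. Speed limits (rad/s): [2.22, 2.22, 2.57, 3.14, 3.14, 3.14].

## Interface

Orientations are given as [roll, pitch, yaw] about the fixed x, y, z axes, in that order (R = Rz(yaw) Ry(pitch) Rx(roll)).
In Python, from cell import manip gives the robot as it stands. The module is installed in compiled form; this text tells all that it offers.
- The arm moves only by the shell command python3 -m creep 'ROWS' [FORCE]. ROWS is JSON, a list of rows, each a list of 3 entries, a list of its own where there are three numbers: the opening, from -1 (shut) to 1 (fully open), then the shift along the tool's x, y, z in cm, then the turn about the tool's z in units of 5 degrees (1.0 is 5 degrees). In form: [[grip, [tx, ty, tz], roll], ...]. A call has 1 to 12 rows; each row is the pose to reach, as a shift and turn from the pose commanded when the call began, along the tool's axes at that moment; what a row does not reach only later rows make up. A row lasts 1/10 s, in which the tool goes at most 50 mm and 8.59 degrees, less where a joint would pass 70% of its speed; a pose out of reach is approached as far as the arm can. A call with a gripper value outside its range is refused whole. The fingers move at their own pace and stop on an object; FORCE is the grip in N (left out, the last holds). Time passes only in rows, so rows that repeat a pose let the fingers close. It gives the time, the measured TCP pose, the force, the opening and the grip force at its end, in the units of the state.
- manip.read_state(): the state, without advancing time (a new reading comes with each control period).
- manip.camera(name): name is "scene" or "top" or "wrist"; returns the picture (400x640x3 uint8, red, green, blue); there is no depth.
- manip.camera_params(name): a dict with "fovy" (degrees; the focal length in pixels is half the picture's height over the tangent of half this angle, whatever the lens; pixels are square), "cx", "cy" (the principal point, pixels), "origin" and "attitude" of the camera in the world. Camera axes: x right, y down, z forward; pixel columns grow to the right and rows downward; lengths in mm; the calibration is good to about 2 mm. The wrist camera is an equidistant fisheye: a pixel r from the principal point sees the ray r / f radians off the axis. A picture is of the moment at which its call begins: read the wrist's pose just before it. camera_params takes no time and is no camera call; for the wrist camera it gives the pose at the moment of the call.
- manip.sign_off(): hands the job in; it is judged then, once.
The state is a dict: "clock": time; "joints": joint angles; "qd": joint speeds; "effort": joint torques, N m; "eef_pos": TCP position; "eef_rot": TCP orientation; "wrist_force": force on the tool from outside, world axes, zero at the start; "moment": the same for the moment, N m; "finger_gap": finger opening in mm; "finger_force": force on a finger pad.
Only numpy, scipy, OpenCV 4.12 (cv2) and the standard library are available. Lean on these libraries where they do the work, as an engineer would, in place of code of your own. Each camera call takes 0.05 s, during which the arm holds its last target. There are 200 camera calls.

## Task

On the microscope nosepiece service stand, turn the turret by its upright yellow peg until the blue-ringed objective clicks into place under the aluminium bridge, and let go of the peg. Then take the orange-handled gauge from its rest, put its stem down through the hole in the bridge and press the blue objective's sprung nose down until the gauge's brass flange sits flat on the bridge, firmly but without forcing it (a push on the stop of 5 to 30 N is right). Finish while still gripping the gauge and holding it down there; do not push in the red or green noses, and leave the bottle, dishes and screwdriver alone.

Things in the scene. Friction and masses are not known exactly. Their poses are not given: they have to be found in the camera images.
- stand: White service stand fixed to the bench, base plate 220 x 220 x 12 mm. Origin: on the bench, on the upright axis of its turret; its x axis points from there to the bridge, z up. The base reaches 95 mm to -x, 125 mm to +x, 110 mm to each side. A grey pillar 24 x 36 mm, centred 108 mm out along +x, carries the bridge.
- rotor (a joint): Turret angle (rad), growing counter-clockwise seen from above. Sprung clicks at -1.047, 0, +1.047: red, green, blue under the bridge. Starts between red and green and drops into one of them within a second. Stops 0.1 past the outer ones. Let go, it settles in the nearest click; passing one takes about 0.2 N m (3 N at the peg). Dark steel disc 170 mm across, top 47 mm above the bench.
- peg_top (a point): Centre of the top of the turret's upright yellow peg, 12 mm in diameter, 45 mm tall (from the disc's top, 47 mm above the bench, to 92 mm), 75 mm from the turret's axis, straight across from the green objective. At joint value t it stands at the angle pi + t about the stand's z axis, counted from the stand's x axis.
- blue_front (a point): Centre of the top of the blue objective's brass nose, 80 mm above the bench when free. The three objectives are upright barrels 30 mm across, tops 70 mm above the bench, 50 mm from the turret's axis, 60 degrees apart: red, green, blue going clockwise seen from above. Each has a coloured ring and a pad of its colour at the disc's rim.
- bridge: Fixed aluminium bridge, a level plate 90 x 48 mm, 8 mm thick, with its underside 86 mm and its top 94 mm above the bench: its top is the hard stop. It runs along the stand's x axis from 25 mm inside to 65 mm outside the hole. Origin: centre of the hole, on the underside.
- bridge_seat (a point): Centre of the round hole (22 mm in diameter, through) in the bridge, at the level of the bridge's top face, 50 mm from the turret's axis. With blue indexed the blue objective's nose stands right below it, its top 14 mm beneath this point.
- nose_blue (a joint): How far the brass nose (14 mm in diameter, standing 10 mm proud of the barrel, top 80 mm above the bench) of the blue objective is pressed down (m), 0 = free, 0.0095 = its limit. The spring starts at 4 N and adds 0.4 N per mm. With the gauge's flange on the bridge it reads 0.008, about 7 N.
- nose_green (a joint): The same for the green objective.
- nose_red (a joint): The same for the red objective.
- rest: White plastic block 70 x 70 x 30 mm fixed to the bench, with a 21 mm hole in which the gauge's stem stands upright. Origin: centre of its underside.
- gauge: Stop gauge, about 0.14 kg, standing upright: steel stem 16 mm in diameter and 22 mm long below, brass flange 38 mm in diameter and 6 mm thick, orange round handle 24 mm in diameter and 40 mm tall above; 68 mm in all. Origin: centre of the stem's foot; z up along its axis. At the start the flange lies on the rest, with the origin 8 mm above the bench.
- gauge_grip (a point): On the gauge's axis, 52 mm above its foot and 24 mm above the flange's top face: the height to grip the handle from above.
- gauge_flange (a point): On the gauge's axis, at the flange's underside, 22 mm above its foot.
- reagent: Bystander: amber bottle, 64 mm in diameter, 130 mm tall, standing loose. Origin: centre of its underside.
- dishes: Bystander: pile of three clear culture dishes, 90 mm in diameter, 41 mm tall, loose. Origin: centre of its underside.
- driver: Bystander: screwdriver lying loose, about 200 mm long. Origin: under its middle.
There are look-alikes about, which are no part of the job. What is meant by the gauge is not brown or turquoise, and is the smaller of those in its own colour.

How it is judged (in metres and radians):
On the way, in this order (a step that is already met when the one before it is completed fails the run):
1. the blue objective is indexed under the bridge (turret within 0.06 rad of +1.047), the peg is let go and its nose is still free (value of joint rotor between 0.987 and 1.107 rad and contact force between the fingers and stand below 0.1 N and value of joint nose_blue below 0.002 m), for 0.2 s.
2. held in the gripper, the gauge presses the blue nose down with its flange flat on the bridge (value of joint rotor between 0.987 and 1.107 rad and value of joint nose_blue above 0.0065 m and contact force between gauge and bridge between 1 and 40 N and z of gauge_flange in the frame of bridge_seat below 0.0015 m and horizontal distance between gauge_flange and bridge_seat below 0.005 m and angle between gauge's own z axis and vertical below 0.08 rad and contact force between the fingers and gauge above 2 N), for 0.3 s.
At the end, for the whole second after the job is handed in: The turret is within 0.06 rad of the blue position; the blue nose is pressed at least 6.5 mm; the gauge, in the gripper's fingers, is upright within 0.08 rad in the bridge's hole, its flange within 1.5 mm of the bridge and pressing on it with 1 to 40 N (all of step 2); the arm keeps its last pose, push and grip.
It fails at once if the gauge is pressed on the bridge with more than 60 N (contact force between gauge and bridge above 60 N).
It fails at once if the green or red nose is pushed in by more than 3 mm (value of joint any of nose_green, nose_red above 0.003 m).
It fails at once if the bottle, the dishes or the screwdriver are moved by more than 20 mm (distance of any of reagent, dishes, driver from where it was at the start of the episode above 0.02 m).
It also fails if it takes over 64 s, if anything falls off the work surface, if the arm or the gripper's body presses on something with over 40 N, if the wrist force passes 120 N, or if a joint passes its speed limit or range.

## Working session

There is one attempt and no reset: what is moved stays moved. The work goes in short steps, Python scripts to look and compute and a shell command to move; the robot and the scene stay as the last step left them, time stands still between calls to the robot, and variables do not carry over. Pictures are saved under pics/ and viewed, at most 10 in all, crops included, and the job is handed in when it is done.

```bash
mkdir -p pics; cat > h.py <<'E'
import numpy as np,cv2
from cell import manip
from scipy.spatial.transform import Rotation as R
def att(p):
    a=np.array(p["attitude"],float)
    return a if a.shape==(3,3) else (R.from_euler('xyz',a).as_matrix() if a.size==3 else None)
def ray(p,u,v,fish=False):
    f=200/np.tan(np.radians(p["fovy"])/2); x,y=u-p["cx"],v-p["cy"]
    if fish:
        r=np.hypot(x,y)+1e-9; t=r/f; d=np.array([x/r*np.sin(t),y/r*np.sin(t),np.cos(t)])
    else: d=np.array([x/f,y/f,1.]); d/=np.linalg.norm(d)
    return np.array(p["origin"],float),att(p)@d
def onz(o,d,z): return o+d*(z-o[2])/d[2]
def tri(a,b):
    (o1,d1),(o2,d2)=a,b
    s=np.linalg.lstsq(np.c_[d1,-d2],o2-o1,rcond=None)[0]
    p,q=o1+s[0]*d1,o2+s[1]*d2
    return (p+q)/2,np.linalg.norm(p-q)
def save(im,n): cv2.imwrite(n,cv2.cvtColor(im,cv2.COLOR_RGB2BGR))
E
python3 - <<'E'
from h import *
for n in("scene","top","wrist"):
    p=manip.camera_params(n);im=manip.camera(n);save(im,f"pics/{n}0.png");np.save(n,im);print(n,p)
print(manip.read_state(),manip.tip_reach)
E
```

```text
scene {'fovy': 52.90846805321672, 'cx': 320.30924376138154, 'cy': 202.98508278727616, 'origin': array([1087.16675582, -639.28170209,  627.94081551]), 'attitude': array([-2.130161  , -0.01870644,  0.67009836])}
top {'fovy': 51.19533921494626, 'cx': 317.9988559762889, 'cy': 200.93798557563795, 'origin': array([ 478.22036434,   51.07084828, 1136.42030842]), 'attitude': array([-3.07705345e+00, -1.60102664e-03, -1.58810426e+00])}
wrist {'fovy': 65.70646984690485, 'cx': 324.14178335231327, 'cy': 195.92506118191932, 'origin': array([145.88329851, 535.58799476, 384.91949038]), 'attitude': array([2.89024804e+00, 3.00836168e-04, 1.17582795e+00])}
{'clock': 0.15, 'joints': array([ 1.10838180e+00,  3.00286812e-01,  1.52140798e+00,  6.60832082e-06,
        1.32069201e+00, -6.65936336e-02]), 'qd': array([ 0.00154204, -0.00370674, -0.0023352 ,  0.00046017,  0.00146214,
        0.00055069]), 'effort': array([-8.85788286e-04, -5.31952608e+01, -3.52821958e+01,  7.07797450e-02,
        2.35939119e-02, -6.91453465e-05]), 'eef_pos': array([211.98129732, 507.31894767, 219.06064634]), 'eef_rot': array([-3.14080069e+00, -5.92337059e-05,  2.74577010e+00]), 'wrist_force': array([-0.04721814, -0.41403373, -0.32458214]), 'moment': array([ 0.02896548, -0.01148734,  0.11260171]), 'finger_force': 0.0, 'finger_gap': 94.17726150917423} 14.0
```

View pics/scene0.png

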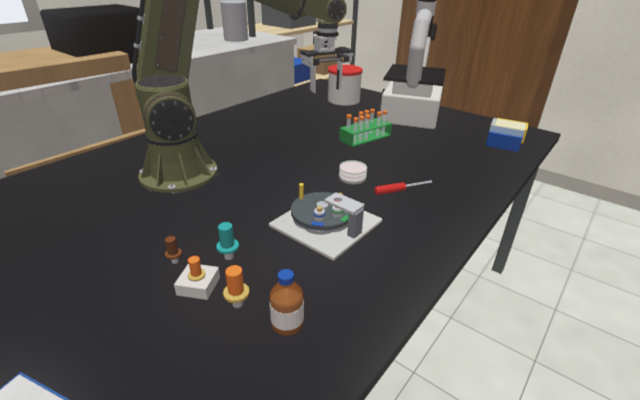

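View pics/top0.png

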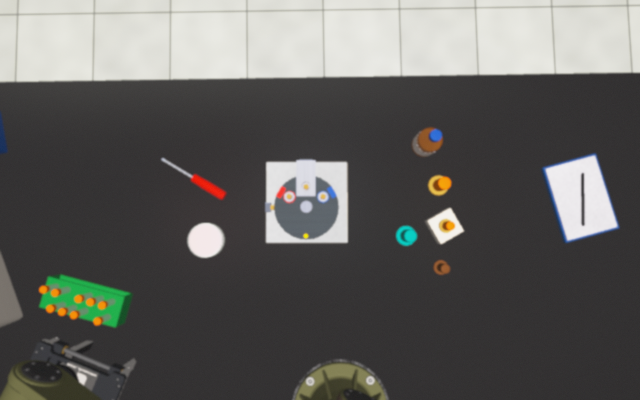

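The scene view shows the rest with the orange gauge at about (195,270). The larger orange look-alike is at (235,285), the stand at (325,215) and the peg at (301,190). In the top view the stand is at (306,203), the bridge at (306,178) and the peg at (306,236). The rest gauge is at (447,225), with blue at (331,193) on the -y side. The turret is heading to green.

```bash
cat > m.py <<'E'
from h import *
def blobs(im,lo,hi,roi,amin=8):
    x0,y0,x1,y1=roi
    m=cv2.inRange(cv2.cvtColor(im,cv2.COLOR_RGB2HSV),lo,hi)
    k=np.zeros_like(m);k[y0:y1,x0:x1]=m[y0:y1,x0:x1]
    n,l,s,c=cv2.connectedComponentsWithStats(k)
    return [(s[i,4],c[i].round(2),s[i,:4]) for i in range(1,n) if s[i,4]>=amin],k
E
python3 - <<'E'
from m import *
T,S=manip.camera("top"),manip.camera("scene")
np.save("top",T);np.save("scene",S)
pt,ps=manip.camera_params("top"),manip.camera_params("scene")
ye=((22,150,120),(35,255,255)); og=((5,200,150),(14,255,255))
for n,c,r1,r2 in(("peg",ye,(260,155,350,250),(270,175,340,215)),("gauge",og,(425,205,470,245),(180,250,215,290))):
    a,b=blobs(T,*c,r1)[0],blobs(S,*c,r2)[0]; print(n,a,b)
    if a and b:
        A=max(a,key=lambda t:t[0]);B=max(b,key=lambda t:t[0]);print(tri(ray(pt,*A[1]),ray(ps,*B[1])))
# base
b,k=blobs(T,(0,0,170),(180,40,255),(255,150,360,255))
k=cv2.morphologyEx(k,cv2.MORPH_OPEN,np.ones((2,2)))
pts=cv2.findNonZero(k);rc=cv2.minAreaRect(pts);q=cv2.boxPoints(rc)
Q=np.array([onz(*ray(pt,*x),12) for x in q]);print("base",q,Q.round(1),np.linalg.norm(np.diff(Q,axis=0),axis=1),Q.mean(0))
b,k=blobs(T,(0,0,170),(180,60,255),(420,200,470,250))
rc=cv2.minAreaRect(cv2.findNonZero(k));Q=np.array([onz(*ray(pt,*x),30) for x in cv2.boxPoints(rc)]);print("rest",Q.round(1),Q.mean(0))
def crop(im,r,s): x0,y0,x1,y1=r;return cv2.resize(im[y0:y1,x0:x1],None,fx=s,fy=s,interpolation=cv2.INTER_CUBIC)
a=crop(T,(262,155,352,247),6);b=crop(S,(270,178,385,252),5)
c=np.zeros((600,600,3),np.uint8);save(a,"pics/a.png");save(b,"pics/b.png")
E
```

```text
peg [(np.int32(17), array([305.35, 235.47]), array([303, 234,   5,   4], dtype=int32))] [(np.int32(48), array([300.96, 189.65]), array([299, 183,   5,  15], dtype=int32))]
(array([460.0788103 ,  82.23975233,  72.35833516]), np.float64(1.252950995587586))
gauge [] []
base [[266.99997 160.99997]
 [347.99997 160.99997]
 [347.99997 242.99997]
 [266.99997 242.99997]] [[661.9 184.6  12. ]
 [658.1 -35.3  12. ]
 [436.4 -30.5  12. ]
 [440.2 186.7  12. ]] [219.9616063  221.74389728 217.18762118] [549.16775517  76.36143238  12.        ]
rest [[ 493.2 -238.3   30. ]
 [ 528.1 -301.7   30. ]
 [ 464.3 -335.9   30. ]
 [ 429.7 -272.6   30. ]] [ 478.81952254 -287.15574929   30.        ]
```

View pics/a.png

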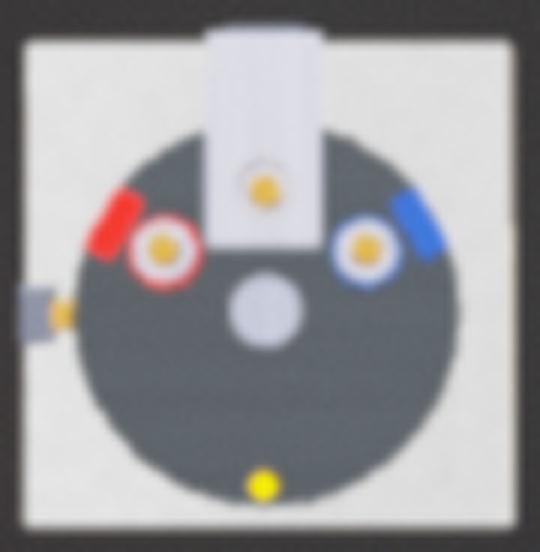

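The crop shows green indexed under the bridge, with peg top at (263,486), disc centre at about (268,315), hole at (263,185) and red and blue either side at (163,249) and (366,249). Next I'll refine the stand frame and the gauge.

```bash
python3 - <<'E'
from m import *
T,S=np.load("top.npy"),np.load("scene.npy")
pt,ps=manip.camera_params("top"),manip.camera_params("scene")
px=lambda c:(262+c[0]/6-.5+1/12,155+c[1]/6-.5+1/12)
for n,c,z in(("peg",(263,486),92),("hole",(264,185),94),("redn",(163,249),80),("bluen",(366,249),80),("greenn",(265,191),80),("bridgeend L",(204,246),94),("R",(322,247),94),("farL",(207,31),94),("farR",(324,31),94)):
    print(n,onz(*ray(pt,*px(c)),z).round(1))
H=cv2.cvtColor(T,cv2.COLOR_RGB2HSV);print("disc hsv",H[215,300],H[217,312])
b,k=blobs(T,(80,15,60),(115,90,130),(262,160,352,245),200);print([x[0] for x in b])
cs=max(cv2.findContours(k,0,1)[0],key=cv2.contourArea);cs=cv2.convexHull(cs);(e)=cv2.fitEllipse(cs);print("disc",e,onz(*ray(pt,*e[0]),47).round(1))
print("gauge hsv",[H[225,x] for x in range(440,456,2)]);HS=cv2.cvtColor(S,cv2.COLOR_RGB2HSV);print([HS[y,195] for y in range(256,284,2)])
E
```

```text
peg [459.7  81.1  92. ]
hole [585.1  78.7  94. ]
redn [560.1 122.2  80. ]
bluen [558.6  36.4  80. ]
greenn [584.   78.7  80. ]
bridgeend L [560.  104.1  94. ]
R [558.7  54.9  94. ]
farL [650.4 101.6  94. ]
farR [649.6  52.5  94. ]
disc hsv [103  29 107] [105  33 109]
[np.int32(1782)]
disc ((306.0469970703125, 212.45346069335938), (48.95074462890625, 63.362979888916016), 87.75603485107422) [519.   79.8  47. ]
gauge hsv [array([ 22, 160, 223], dtype=uint8), array([ 19, 183, 180], dtype=uint8), array([ 13, 227, 126], dtype=uint8), array([ 15, 243, 211], dtype=uint8), array([ 19, 245, 244], dtype=uint8), array([ 19, 245, 245], dtype=uint8), array([ 19, 245, 245], dtype=uint8), array([ 16, 153, 244], dtype=uint8)]
[array([ 13, 175, 208], dtype=uint8), array([ 14, 176, 231], dtype=uint8), array([ 14, 176, 231], dtype=uint8), array([ 13, 180, 204], dtype=uint8), array([ 12, 183, 152], dtype=uint8), array([ 12, 182, 153], dtype=uint8), array([ 12, 180, 154], dtype=uint8), array([ 11, 182, 154], dtype=uint8), array([ 12, 182, 154], dtype=uint8), array([ 11, 184, 154], dtype=uint8), array([ 16, 159, 170], dtype=uint8), array([ 22, 120, 210], dtype=uint8), array([ 20, 117, 155], dtype=uint8), array([ 14,  13, 215], dtype=uint8)]
```

```bash
cat >> h.py <<'E'
def plan(t,line=None):
    """shift in cm in tool axes to world point t; roll units (5 deg) to put the closing line at world angle `line` deg"""
    s=manip.read_state();M=R.from_euler('xyz',s["eef_rot"]).as_matrix()
    d=M.T@(np.array(t,float)-s["eef_pos"])/10;o=None
    if line is not None:
        c=np.degrees(np.arctan2(M[1,1],M[0,1]));o=-((line-c+90)%180-90)/5
    return d.round(2),o,s["clock"],s["joints"].round(2)
E
python3 -c "
from h import *
print(plan((460,81,190),-61)); print(plan((460,81,78),-61))"
```

```text
(array([-39.32, -29.78,   2.93]), np.float64(-10.335030982514974), 0.25, array([ 1.11,  0.3 ,  1.52, -0.  ,  1.32, -0.07]))
(array([-39.32, -29.78,  14.13]), np.float64(-10.335030982514974), 0.25, array([ 1.11,  0.3 ,  1.52, -0.  ,  1.32, -0.07]))
```

```bash
python3 -m creep '[[0,[-4,-3,0.3],-1],[-0.15,[-8,-6,0.6],-2.5],[-0.15,[-12,-9,0.9],-4],[-0.15,[-16,-12,1.2],-5.5],[-0.15,[-20,-15,1.5],-7],[-0.15,[-24,-18,1.8],-8.5],[-0.15,[-28,-21,2.1],-10],[-0.15,[-32,-24,2.4],-10.3],[-0.15,[-36,-27,2.7],-10.3],[-0.15,[-39.3,-29.8,2.9],-10.3],[-0.15,[-39.3,-29.8,2.9],-10.3],[-0.15,[-39.3,-29.8,2.9],-10.3]]' 20
python3 - <<'E'
from h import *
print(plan((460,81,82),-61))
p=manip.camera_params("wrist");im=manip.camera("wrist");save(im,"pics/w1.png");np.save("w1",im);print(p)
E
```

```text
clock: 1.45
eef_pos: [460.5, 78.8, 190.1]
eef_rot: [3.142, -0.001, -2.642]
wrist_force: [-0.5, 0.5, 0.2]
finger_gap: 40.2
finger_force: 0.0
(array([-0.07,  0.21, 10.81]), np.float64(-0.07562324940992085), 1.45, array([ 0.09,  0.14,  1.78, -0.  ,  1.22, -1.98]))
{'fovy': 65.70646984690485, 'cx': 324.14178335231327, 'cy': 195.92506118191932, 'origin': array([397.66176001,  45.12119803, 356.10027918]), 'attitude': array([2.89070626e+00, 6.00027775e-04, 2.07120495e+00])}
```

View pics/w1.png

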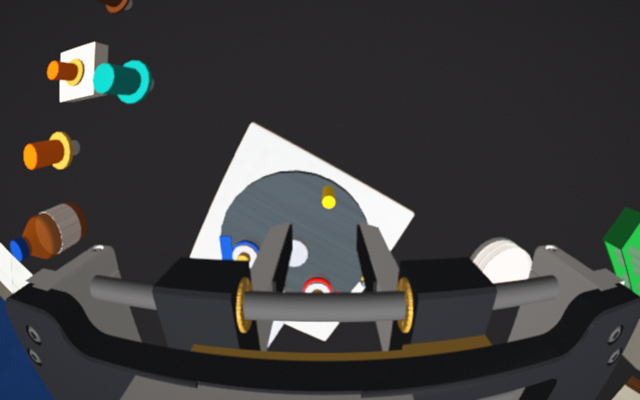

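The wrist view shows the peg top at (328,201), centred between the fingertips, with the rest gauge at the far left (52,70). I'll check the peg height from two views and then lower.

```bash
python3 - <<'E'
from h import *
p=manip.camera_params("wrist");pt=manip.camera_params("top")
r=ray(p,328.3,201.3,True);print(onz(*r,92).round(1),tri(r,ray(pt,305.4,235.55)),plan((460,81,76)))
E
```

```text
[459.1  84.5  92. ] (array([459.10976291,  82.5636161 ,  94.66675827]), np.float64(3.302200759039697)) (array([-0.05,  0.06, 11.42]), None, 1.5, array([ 0.09,  0.14,  1.78,  0.  ,  1.22, -1.98]))
```

```bash
python3 -m creep '[[-0.15,[0,0,4],0],[-0.15,[0,0,8],0],[-0.4,[0,0,11.4],0],[-0.4,[0,0,11.4],0],[-0.4,[0,0,11.4],0]]' 20
python3 - <<'E'
from h import *
A=np.array([535,79.7])
print(plan((460,81,76)))
for a in (-1,9,19,29,39,49,59,61,63):
    q=np.radians(180+a); print(a,plan((*(A+75*np.array([np.cos(q),np.sin(q)])),76))[0])
E
```

```text
clock: 2.0
eef_pos: [459.8, 81.8, 77.4]
eef_rot: [3.142, -0.0, -2.637]
wrist_force: [0.3, -0.2, -0.1]
finger_gap: 28.5
finger_force: 0.0
(array([ 0.02, -0.08,  0.14]), None, 2.0, array([ 0.1 ,  0.3 ,  1.89,  0.  ,  0.95, -1.98]))
-1 [ 0.02 -0.08  0.14]
9 [ 0.57 -1.27  0.14]
19 [ 0.9  -2.53  0.14]
29 [ 1.02 -3.83  0.14]
39 [ 0.9  -5.14  0.14]
49 [ 0.56 -6.4   0.14]
59 [ 0.   -7.58  0.14]
61 [-0.13 -7.81  0.14]
63 [-0.27 -8.03  0.14]
```

```bash
python3 -m creep '[[-0.62,[0,0,0.1],0],[-0.62,[0,0,0.1],0],[-0.62,[0.3,-0.7,0.1],0],[-0.62,[0.6,-1.3,0.1],0],[-0.62,[0.8,-1.9,0.1],0],[-0.62,[0.9,-2.5,0.1],0],[-0.62,[1,-3.2,0.1],0],[-0.62,[1,-3.8,0.1],0],[-0.62,[1,-4.5,0.1],0],[-0.62,[0.9,-5.1,0.1],0],[-0.62,[0.7,-5.8,0.1],0],[-0.62,[0.5,-6.4,0.1],0]]' 20
python3 - <<'E'
from m import *
A=np.array([535,79.7])
T=manip.camera("top");pt=manip.camera_params("top")
for b in blobs(T,(22,150,120),(35,255,255),(260,155,350,250))[0]: print(b,onz(*ray(pt,*b[1]),92))
for a in (49,59,61,63):
    q=np.radians(180+a); print(a,A+75*np.array([np.cos(q),np.sin(q)]),plan((*(A+75*np.array([np.cos(q),np.sin(q)])),76))[0])
E
```

```text
clock: 3.2
eef_pos: [485.8, 22.3, 75.9]
eef_rot: [3.141, -0.001, -2.639]
wrist_force: [-4.9, 2.5, 0.5]
finger_gap: 17.8
finger_force: 2.1
49 [485.79557283  23.09678148] [0.01 0.16 0.01]
59 [496.37214438  15.41245245] [-0.54 -1.02  0.01]
61 [498.63927848  14.10352196] [-0.68 -1.25  0.01]
63 [500.95071252  12.87451069] [-0.82 -1.47  0.01]
```

```bash
python3 -m creep '[[-0.62,[-0.2,-0.4,0],0],[-0.62,[-0.4,-0.8,0],0],[-0.62,[-0.6,-1.2,0],0],[-0.62,[-0.6,-1.2,0],0],[-0.4,[-0.55,-1.0,0],0],[-0.3,[-0.55,-1.0,0],0],[-0.3,[-0.55,-1.0,0],0],[-0.3,[-0.55,-1.0,0],0],[-0.3,[-0.55,-1.0,-4],0],[-0.3,[-0.55,-1.0,-8],0],[0,[-0.55,-1.0,-12],0],[0,[-0.55,-1,-12],0]]' 20
python3 - <<'E'
from m import *
A=np.array([535,79.7])
for n in("wrist",):
    p=manip.camera_params(n);im=manip.camera(n);save(im,f"pics/{n}2.png")
    for b in blobs(im,(22,150,120),(35,255,255),(260,120,400,260))[0]:
        w=onz(*ray(p,*b[1],True),75);print(b,w,np.hypot(*(w[:2]-A)),np.degrees(np.arctan2(*(w[:2]-A)[::-1]))+181)
E
```

```text
clock: 4.45
eef_pos: [497.7, 16.4, 200.5]
eef_rot: [-3.137, 0.007, -2.638]
wrist_force: [-0.1, -0.5, -1.0]
finger_gap: 44.9
finger_force: 0.0
(np.int32(225), array([325.37, 192.07]), array([319, 181,  14,  22], dtype=int32)) [497.68166672  17.49610162  75.        ] 72.53952696686173 60.0389565457173
```

View pics/wrist2.png

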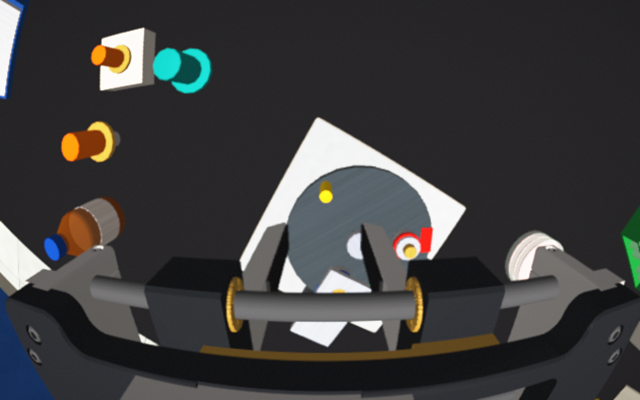

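Blue is indexed: the peg is at (325,192), 60.0° round, and the red pad is on the far side. Next, over to the rest gauge at about (110,57) in the wrist view.

```bash
python3 -c "
from h import *
print(plan((479,-287,210)),manip.read_state()['wrist_force'])"
```

```text
(array([ 16.18, -25.72,  -1.25]), None, 4.5, array([-0.04,  0.2 ,  1.7 , -0.  ,  1.24, -2.11])) [-0.7400732   0.52867437 -0.79342709]
```

```bash
python3 -m creep '[[0,[1.4,-2.2,-0.6],1.7],[0,[2.8,-4.4,-1],3.4],[0,[4.2,-6.6,-1],5.1],[0,[5.6,-8.8,-1],6.8],[0,[7,-11,-1],8.5],[0,[8.4,-13.2,-1],10.2],[0,[9.8,-15.4,-1],11.9],[0,[11.2,-17.6,-1],13.6],[0,[12.6,-19.8,-1],15.3],[0,[14,-22,-1],17],[0,[15.4,-24.2,-1],18.7],[0,[16.2,-25.7,-1],20]]' 20
python3 -m creep '[[0,[0,0,0],0],[0,[0,0,0],0]]'
python3 - <<'E'
from m import *
p=manip.camera_params("wrist");im=manip.camera("wrist");save(im,"pics/w3.png");np.save("w3",im)
np.save("w3p",np.array([p],dtype=object),allow_pickle=True)
print(plan((479,-287,210)))
E
```

```text
clock: 5.7
eef_pos: [477.1, -288.2, 203.6]
eef_rot: [-3.14, -0.002, 1.892]
wrist_force: [-0.5, 0.7, -0.1]
finger_gap: 46.9
finger_force: 0.0
clock: 5.9
eef_pos: [477.5, -286.4, 204.2]
eef_rot: [-3.14, -0.002, 1.902]
wrist_force: [0.6, -0.6, 0.6]
finger_gap: 47.1
finger_force: 0.0
(array([-0.13,  0.09, -0.54]), None, 5.95, array([-0.61,  0.33,  1.52,  0.  ,  1.3 , -0.94]))
```

View pics/w3.png

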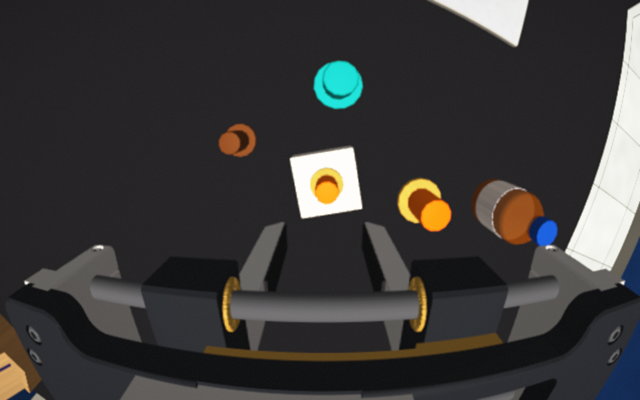

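The view shows the rest at (326,182), the gauge's orange top at (327,192), the larger orange look-alike at (435,215) and the turquoise one at (338,80).

```bash
python3 - <<'E'
from m import *
W=np.load("w3.npy");pw=manip.camera_params("wrist");T=np.load("top.npy");pt=manip.camera_params("top");S=np.load("scene.npy");ps=manip.camera_params("scene")
HW=cv2.cvtColor(W,cv2.COLOR_RGB2HSV);print([tuple(map(int,HW[y,327])) for y in range(166,208,4)])
top=((10,215,200),(20,255,255))
a=blobs(W,*top,(290,150,365,220))[0];b=blobs(T,*top,(425,205,470,245))[0];print(a,b)
c=blobs(S,(8,165,190),(16,255,255),(180,250,215,290))[0];print(c)
ra=ray(pw,*max(a,key=lambda t:t[0])[1],True);rb=ray(pt,*max(b,key=lambda t:t[0])[1]);rc=ray(ps,*max(c,key=lambda t:t[0])[1])
for r in(ra,rb,rc):print(onz(*r,76))
print(tri(ra,rb),tri(ra,rc),tri(rb,rc))
_,k=blobs(W,(0,0,170),(180,60,255),(280,135,375,230))
rcx=cv2.minAreaRect(cv2.findNonZero(k));Q=np.array([onz(*ray(pw,*x,True),30) for x in cv2.boxPoints(rcx)]);print("rest",Q.round(1),Q.mean(0))
E
```

```text
[(23, 4, 252), (25, 161, 246), (20, 184, 229), (11, 235, 139), (16, 231, 250), (21, 217, 254), (20, 221, 254), (20, 223, 254), (20, 227, 254), (20, 218, 254), (15, 2, 254)]
[(np.int32(314), array([326.61, 192.22]), array([316, 181,  22,  22], dtype=int32))] [(np.int32(45), array([449.29, 225.33]), array([446, 222,   8,   8], dtype=int32))]
[(np.int32(64), array([193.23, 259.12]), array([188, 256,  11,   8], dtype=int32))]
[ 480.24369854 -284.42090571   76.        ]
[ 478.97992603 -283.78660024   76.        ]
[ 481.45227674 -287.42573621   76.        ]
(array([ 479.44182785, -283.10340649,   79.71900097]), np.float64(1.3192631437059077)) (array([ 479.92706264, -285.5687694 ,   74.04681608]), np.float64(1.7026063075562423)) (array([ 478.63245069, -285.18168527,   72.9848629 ]), np.float64(1.0967938789317138))
rest [[ 432.  -270.5   30. ]
 [ 494.4 -236.2   30. ]
 [ 530.3 -298.6   30. ]
 [ 465.4 -334.9   30. ]] [ 480.53007978 -285.03486071   30.        ]
```

```bash
python3 -c "
from h import *
print(plan((480,-285,55)))"
```

```text
(array([ 0.  ,  0.26, 14.96]), None, 5.95, array([-0.61,  0.33,  1.52,  0.  ,  1.3 , -0.94]))
```

```bash
python3 -m creep '[[0,[0,0.3,3],0],[0,[0,0.3,7],0],[0,[0,0.3,11],0],[0,[0,0.3,14],0],[0,[0,0.3,14.9],0],[0,[0,0.3,14.9],0],[0,[0,0.3,14.9],0]]' 40
python3 -c "
from h import *
print(plan((480,-285,55)))"
python3 -m creep '[[-0.4,[0,0,0],0],[-0.7,[0,0,0],0],[-0.7,[0,0,0],0],[-0.7,[0,0,0],0],[-0.7,[0,0,0],0],[-0.7,[0,0,0],0]]' 40
```

```text
clock: 6.65
eef_pos: [481.4, -286.0, 58.0]
eef_rot: [3.14, 0.002, 1.9]
wrist_force: [-0.0, -0.0, 0.2]
finger_gap: 47.0
finger_force: 0.0
(array([ 0.14, -0.1 ,  0.3 ]), None, 6.65, array([-0.6 ,  0.5 ,  1.64,  0.  ,  0.99, -0.93]))
clock: 7.25
eef_pos: [480.9, -286.1, 57.1]
eef_rot: [3.141, 0.001, 1.899]
wrist_force: [-0.6, -0.2, 6.0]
finger_gap: 23.3
finger_force: 40.0
```

```bash
python3 -m creep '[[-1,[0,0,-1],0],[-1,[0,0,-3],0],[-1,[0,0,-6],0],[-1,[0,0,-10],0],[-1,[0,0,-13],0],[-1,[0,0,-13.5],0],[-1,[0,0,-13.5],0],[-1,[0,0,-13.5],0],[-1,[0,0,-13.5],0]]' 40
python3 -c "
from h import *
print(plan((585,78.8,190)));print(manip.read_state()['eef_rot'])"
```

```text
clock: 8.15
eef_pos: [480.2, -285.6, 189.9]
eef_rot: [-3.14, -0.002, 1.899]
wrist_force: [-0.1, 1.0, -1.8]
finger_gap: 23.2
finger_force: 40.0
(array([3.111e+01, 2.167e+01, 2.000e-02]), None, 8.15, array([-0.6 ,  0.35,  1.53, -0.  ,  1.27, -0.93]))
[-3.14004109e+00 -2.04220204e-03  1.89935293e+00]
```

```bash
python3 -m creep '[[-1,[2,1.4,0],0],[-1,[5,3.5,0],0],[-1,[8.5,6,0],0],[-1,[12,8.5,0],0],[-1,[16,11,0],0],[-1,[20,14,0],0],[-1,[24,16.7,0],0],[-1,[27.5,19.2,0],0],[-1,[30,20.9,0],0],[-1,[31.1,21.7,0],0],[-1,[31.1,21.7,0],0],[-1,[31.1,21.7,0],0]]' 40
python3 -m creep '[[-1,[0,0,0],0],[-1,[0,0,0],0]]'
python3 - <<'E'
from h import *
print(plan((585,78.8,190)))
a=manip.camera("wrist");b=manip.camera("scene");np.save("w4",a);np.save("s4",b)
c=np.hstack([cv2.resize(a[130:330,200:450],(500,400),interpolation=cv2.INTER_CUBIC),cv2.resize(b[140:260,290:380],(300,400),interpolation=cv2.INTER_CUBIC)]);save(c,"pics/c4.png")
E
```

```text
clock: 9.35
eef_pos: [585.5, 77.5, 190.9]
eef_rot: [-3.141, -0.0, 1.899]
wrist_force: [-0.1, -0.3, -1.1]
finger_gap: 23.4
finger_force: 40.0
clock: 9.55
eef_pos: [585.7, 77.3, 191.5]
eef_rot: [3.142, 0.0, 1.898]
wrist_force: [0.4, -0.3, -1.3]
finger_gap: 23.7
finger_force: 40.0
(array([ 0.16, -0.02,  0.15]), None, 9.55, array([ 0.07,  0.41,  1.43, -0.  ,  1.29, -0.26]))
```

View pics/c4.png

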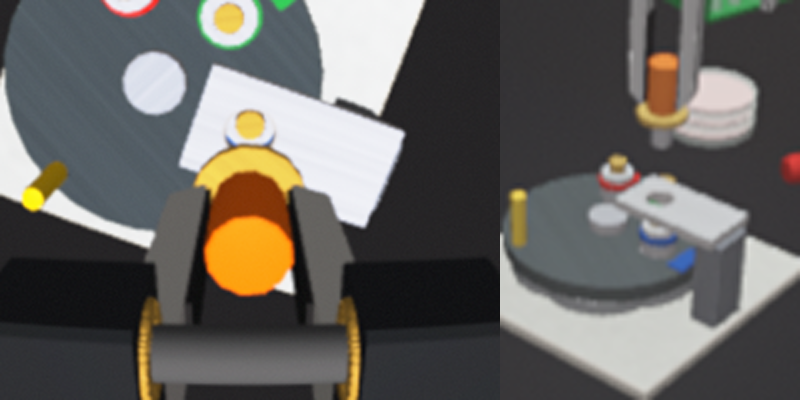

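The crop shows the bridge hole with the blue nose below it at (250,127), the gauge's orange top at (248,255) and its flange hanging upright. In the scene half the hole is at (659,198) and the handle top at (663,60). I'll compare the hole and gauge axes within each camera.

```bash
python3 - <<'E'
from m import *
pw=manip.camera_params("wrist");ps=manip.camera_params("scene");pt=manip.camera_params("top")
W=np.load("w4.npy");S=np.load("s4.npy")
a=blobs(W,(8,215,230),(22,255,255),(290,235,360,290))[0];print(a)
b=blobs(S,(8,150,170),(18,255,255),(325,145,355,172))[0];print(b)
hw=max(a,key=lambda t:t[0])[1]; rw=ray(pw,*hw,True); rs=ray(ps,290+(663-500)/3.333-.35,140+60/3.333-.35)
print("handle top",onz(*rw,211),onz(*rs,211),tri(rw,rs))
q=(200+250/2-.25,130+127/2-.25);rh=ray(pw,*q,True);rhs=ray(ps,290+159/3.333-.35,140+198/3.333-.35)
print("hole",onz(*rh,94),onz(*rhs,94),tri(rh,rhs))
# nose: wrist
print("nose",onz(*ray(pw,200+250/2-.25,130+124/2-.25,True),80))
# flange outline in wrist: widest left/right
f=blobs(W,(18,80,120),(28,235,255),(285,190,365,240),20)[0];print("flange",f)
print(manip.read_state()["eef_pos"])
E
```

```text
[(np.int32(1297), array([323.82, 257.17]), array([303, 238,  43,  39], dtype=int32))]
[(np.int32(35), array([338.6 , 158.17]), array([335, 156,   8,   5], dtype=int32))]
handle top [585.38172705  79.3626757  211.        ] [586.18712513  75.70670537 211.        ] (array([585.0872611 ,  78.3561554 , 209.57894987]), np.float64(1.2482987094536804))
hole [584.46898474  84.81758627  94.        ] [586.74594025  78.24365575  94.        ] (array([584.07961104,  83.51287471,  90.36684845]), np.float64(1.658120270544598))
nose [585.1713537   82.91313787  80.        ]
flange [(np.int32(117), array([324.56, 193.82]), array([318, 190,  14,  10], dtype=int32)), (np.int32(734), array([323.9 , 213.77]), array([297, 203,  55,  28], dtype=int32))]
[585.73005129  77.67697554 191.58483372]
```

```bash
python3 -m creep '[[-1,[0.1,0,1],0],[-1,[0.25,0.05,2.5],0],[-1,[0.25,0.05,3.6],0],[-1,[0.25,0.05,3.6],0],[-1,[0.25,0.05,3.6],0],[-1,[0.25,0.05,3.6],0]]' 40
python3 - <<'E'
from h import *
print(manip.read_state()["eef_pos"])
a=manip.camera("wrist");b=manip.camera("scene");np.save("w5",a);np.save("s5",b)
c=np.hstack([cv2.resize(a[150:310,260:400],(350,400),interpolation=cv2.INTER_CUBIC),cv2.resize(b[160:240,300:380],(400,400),interpolation=cv2.INTER_CUBIC)]);save(c,"pics/c5.png")
E
```

```text
clock: 10.25
eef_pos: [585.7, 81.0, 156.1]
eef_rot: [3.141, 0.0, 1.899]
wrist_force: [-0.5, 0.0, -1.3]
finger_gap: 23.4
finger_force: 40.0
[585.69067598  80.98945722 156.06048246]
```

View pics/c5.png

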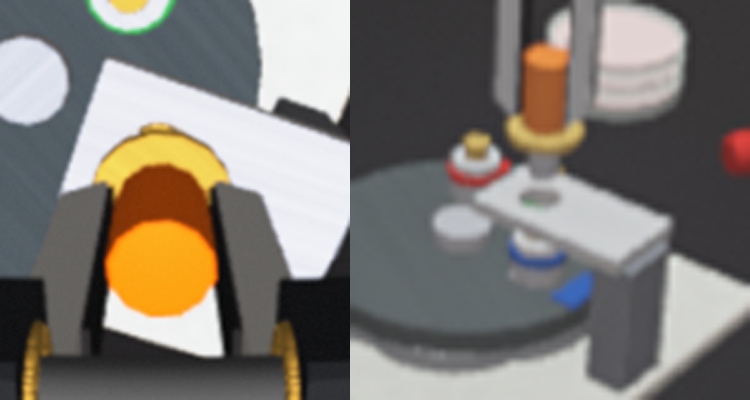

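The crop shows the stem foot at (544,170) just above the hole at (541,198). In the wrist half, the hole's far rim peeks out past the flange at (158,123).

```bash
python3 - <<'E'
from m import *
pw=manip.camera_params("wrist");ps=manip.camera_params("scene");e=manip.read_state()["eef_pos"]
S=lambda x,y:(300+(x-350)/5-.4,160+y/5-.4); Wp=lambda x,y:(260+x/2.5-.3,150+y/2.5-.3)
z=e[2]-49
print("foot scene",onz(*ray(ps,*S(544,170)),z),"hole scene",onz(*ray(ps,*S(541,198)),94))
print("flange scene",onz(*ray(ps,*S(545,131)),z+28),"handletop",onz(*ray(ps,*S(548,58)),z+68))
print("far rim wrist",onz(*ray(pw,*Wp(158,123),True),94),"handle top wrist",onz(*ray(pw,*Wp(162,268),True),z+68),"flange far edge (top)",onz(*ray(pw,*Wp(160,136),True),z+28))
print("tool x",R.from_euler('xyz',manip.read_state()["eef_rot"]).as_matrix()[:,0],e)
E
```

```text
foot scene [585.2504636   83.85313021 107.04337302] hole scene [588.03109169  78.40941371  94.        ]
flange scene [590.15410464  75.97801573 135.04337302] handletop [589.06104638  77.04440733 175.04337302]
far rim wrist [581.59021152  91.74699586  94.        ] handle top wrist [585.65195519  82.75450539 175.04337302] flange far edge (top) [579.68554402  99.07773727 135.04337302]
tool x [-3.22604224e-01  9.46533922e-01 -2.22614506e-04] [585.64913694  81.00615345 156.04337302]
```

```bash
python3 -m creep '[[-1,[0.1,-0.05,0.4],0],[-1,[0.1,-0.05,0.8],0],[-1,[0.1,-0.05,1.1],0],[-1,[0.1,-0.05,1.1],0],[-1,[0.1,-0.05,1.2],0],[-1,[0.1,-0.05,1.3],0],[-1,[0.1,-0.05,1.4],0]]' 40
python3 -m creep '[[-1,[0,0,0.1],0],[-1,[0,0,0.2],0],[-1,[0,0,0.3],0]]'
```

```text
clock: 11.05
eef_pos: [584.7, 81.8, 141.4]
eef_rot: [3.141, 0.0, 1.899]
wrist_force: [0.7, -0.5, -1.4]
finger_gap: 23.6
finger_force: 40.0
clock: 11.35
eef_pos: [584.6, 81.8, 138.4]
eef_rot: [3.142, 0.0, 1.899]
wrist_force: [-0.1, -0.0, -1.6]
finger_gap: 23.7
finger_force: 40.0
```

```bash
python3 -m creep '[[-1,[0,0,0.2],0],[-1,[0,0,0.4],0],[-1,[0,0,0.6],0],[-1,[0,0,0.7],0]]'
python3 -m creep '[[-1,[0,0,0.15],0],[-1,[0,0,0.3],0],[-1,[0,0,0.4],0],[-1,[0,0,0.4],0]]'
```

```text
clock: 11.75
eef_pos: [584.5, 81.8, 131.2]
eef_rot: [-3.141, -0.0, 1.899]
wrist_force: [-0.7, 0.8, -0.2]
finger_gap: 23.4
finger_force: 40.0
clock: 12.15
eef_pos: [584.7, 81.8, 127.6]
eef_rot: [3.141, 0.0, 1.899]
wrist_force: [-2.1, 0.0, 3.7]
finger_gap: 23.0
finger_force: 40.0
```

```bash
python3 -m creep '[[-1,[0,0,0.15],0],[-1,[0,0,0.3],0],[-1,[0,0,0.4],0],[-1,[0,0,0.4],0]]'
python3 -m creep '[[-1,[0,0,0.1],0],[-1,[0,0,0.15],0],[-1,[0,0,0.15],0]]'
```

```text
clock: 12.55
eef_pos: [584.7, 81.8, 123.5]
eef_rot: [3.141, 0.0, 1.899]
wrist_force: [-1.3, 0.6, 5.3]
finger_gap: 23.3
finger_force: 40.0
clock: 12.85
eef_pos: [584.7, 81.8, 122.1]
eef_rot: [3.141, 0.0, 1.899]
wrist_force: [-2.6, 0.0, 6.0]
finger_gap: 23.2
finger_force: 40.0
```

```bash
python3 -m creep '[[-1,[0,0,0.05],0],[-1,[0,0,0.1],0],[-1,[0,0,0.1],0]]'
python3 -m creep '[[-1,[0,0,0.05],0],[-1,[0,0,0.05],0]]'
```

```text
clock: 13.15
eef_pos: [584.7, 81.8, 121.1]
eef_rot: [3.141, 0.0, 1.899]
wrist_force: [-2.3, -0.1, 5.6]
finger_gap: 23.3
finger_force: 40.0
clock: 13.35
eef_pos: [584.7, 81.8, 121.1]
eef_rot: [3.141, 0.0, 1.899]
wrist_force: [-3.1, -0.2, 8.8]
finger_gap: 23.3
finger_force: 40.0
```

```bash
python3 -m creep '[[-1,[0,0,0.05],0],[-1,[0,0,0.05],0],[-1,[0,0,0.05],0]]'
python3 -m creep '[[-1,[0,0,0.03],0],[-1,[0,0,0.03],0],[-1,[0,0,0.03],0]]'
```

```text
clock: 13.65
eef_pos: [584.8, 81.8, 121.1]
eef_rot: [3.141, 0.0, 1.899]
wrist_force: [-6.7, -0.9, 14.3]
finger_gap: 23.5
finger_force: 40.0
clock: 13.95
eef_pos: [584.8, 81.8, 121.0]
eef_rot: [3.141, 0.0, 1.899]
wrist_force: [-7.9, -1.5, 17.6]
finger_gap: 23.2
finger_force: 40.0
```

```bash
python3 -m creep '[[-1,[0.02,-0.05,0],0],[-1,[0.02,-0.05,0],0],[-1,[0.02,-0.05,0],0],[-1,[0.02,-0.05,0],0]]'
python3 - <<'E'
from h import *
b=manip.camera("scene");a=manip.camera("wrist")
c=np.hstack([cv2.resize(a[150:310,260:400],(350,400),interpolation=cv2.INTER_CUBIC),cv2.resize(b[160:240,300:380],(400,400),interpolation=cv2.INTER_CUBIC)]);save(c,"pics/c6.png")
print(manip.read_state()["wrist_force"],manip.read_state()["moment"])
E
```

```text
clock: 14.35
eef_pos: [584.7, 81.8, 121.0]
eef_rot: [3.14, 0.001, 1.899]
wrist_force: [-2.7, -0.7, 13.7]
finger_gap: 23.4
finger_force: 40.0
[-3.73142297 -0.1839247  14.78934722] [-0.22008148  0.76275868  0.02822441]
```

View pics/c6.png

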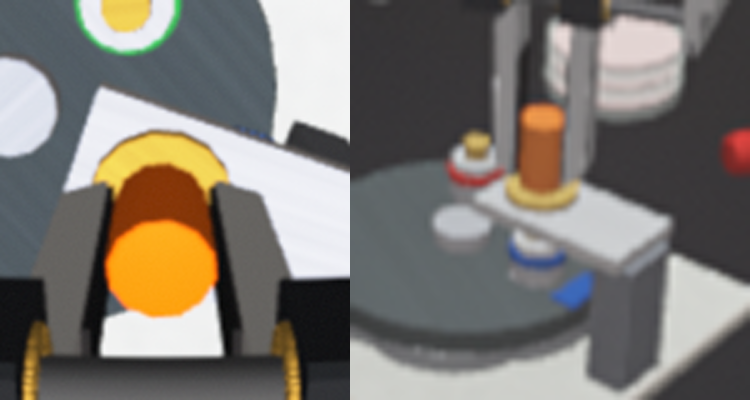

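The flange sits flat on the bridge at (541,190), the gauge is upright, and blue is still underneath. I'll add a little more push and hand in.

```bash
python3 -m creep '[[-1,[0,0,0.04],0],[-1,[0,0,0.04],0],[-1,[0,0,0.04],0],[-1,[0,0,0.04],0],[-1,[0,0,0.04],0]]'
python3 -c "
from cell import manip
print(manip.sign_off())"
```

```text
clock: 14.95
eef_pos: [584.7, 81.8, 121.0]
eef_rot: [3.139, 0.001, 1.899]
wrist_force: [-4.7, -1.1, 18.0]
finger_gap: 23.8
finger_force: 40.0
the job is handed in; nothing more can be done
None
```

The job is handed in: blue is clicked in under the bridge with the peg released, and the gripped gauge is held upright with its flange flat on the bridge at roughly 12 N (estimated from the wrist force); sign-off gave no verdict.

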